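# Scoop a dropped hub cap out from under the weight shelf

## Task

A brass hub dust cap has rolled under the low slatted shelf on the tyre bench. Take the flat scoop by its yellow grip, slide it under the shelf lip until the cap rides up into the pan while still under the shelf, then draw the cap out on the scoop until it is fully clear of the shelf, and leave the scoop lying flat on the bench with the cap in it. Leave the blue cap in the other bay where it is.

Things in the scene. Friction and masses are not known exactly. Their poses are not given: they have to be found in the camera images.
- scoop: Flat aluminium scoop, 250 g; mm. Origin: underside, below grip middle; x to its open front edge, z up. Yellow grip bar 92 long (x), 18 wide, z 62-86, on posts at x ±38. Pan x 53 to 160, 84 wide (78 inside), floor 3 thick, side walls 16 high; the last 16 mm ramp down to a 1 mm front edge. Pushed along the bench under a cap held by a back stop, it makes the cap climb in (a few N).
- brass_cap: Brass-coloured hub dust cap, loose, about 90 g, domed, 50 mm diameter, 27 mm high, lower rim chamfered; origin at the centre of its underside, z up. It lies on the bench under the shelf, in either bay.
- blue_cap: Blue plastic wheel-centre cap with a flat top, loose, 54 mm diameter, 17 mm high; origin at the centre of its underside. It lies in the other bay of the shelf and must stay there.
- shelf: Low red slatted shelf, fixed (sizes mm), open to its -x side (robot). Origin on the bench below its middle, x points in, y left. Two bays 130 wide at y = -68 and +68, between 6 mm panels (x -55 to 55) at y -136, 0, 136. Front lip at x = -50, its underside 53 above the bench; deck top 67. Back stop 20 high, foot at x = 45, leaning back 30°: a cap pushed in stops there.
There are look-alikes about, which are no part of the job. What is shaped like the scoop but turquoise is not meant.

How it is judged:
On the way:
1. the brass cap is up in the scoop's pan while still under the shelf (x of brass_cap in the frame of shelf above -0.05 m and x of brass_cap in the frame of scoop between 0.055 and 0.15 m and y of brass_cap in the frame of scoop between -0.045 and 0.045 m and z of brass_cap in the frame of scoop above 0.0012 m), for 0.1 s.
At the end, for the whole second after the job is handed in: The brass cap lies at rest in the scoop's pan, its whole width out in front of the shelf lip (its centre at least 25 mm before the lip); the scoop lies flat (within 7 degrees) at rest on the bench; the blue cap is within 20 mm of where it began (x of brass_cap in the frame of shelf below -0.075 m and x of brass_cap in the frame of scoop between 0.055 and 0.15 m and y of brass_cap in the frame of scoop between -0.045 and 0.045 m and z of brass_cap in the frame of scoop between 0.0012 and 0.03 m and angle between scoop's own z axis and vertical below 0.12 rad and height (world z) of scoop below 0.01 m and linear speed of each of scoop, brass_cap below 0.02 m/s and distance of blue_cap from where it was at the start of the episode below 0.02 m); the robot touches nothing.
It fails at once if the blue cap is moved by more than 20 mm (distance of blue_cap from where it was at the start of the episode above 0.02 m).
It also fails if it takes over 43 s, if anything falls off the work surface, if the arm or the gripper's body presses on something with over 40 N, if the wrist force passes 120 N, or if a joint passes its speed limit or range.

## Robot

A 6-joint arm with a two-finger parallel gripper is mounted at the origin on the work surface. World frame = base frame: x ahead of the robot, y to its left, z up, the work surface at z = 0. Lengths are in m, angles in rad, forces in N, time in s.
With the tool pointing down it reaches from about 0.275 to 0.75 m from the base axis. Payload 10.2 kg.
Tool frame: the origin (TCP) lies at the very end of the fingers, on their centre line; the grasp point (between the pads) lies 19 mm behind it; z points along the fingers, y is the direction in which the jaws open and shut (so a half turn about z gives the same grasp; the last joint's range is limited). The gripper opens to 85 mm and grips with 20 to 120 N. Pads are 22 mm wide; open, the fingers measure 114 mm over their backs; the gripper's body (76 mm by 85 mm) begins 54 mm behind the grasp point. The pads swing forward as they close: fully open they stand 13 mm farther back than shut.
Start: joints at [1.017, 0.313, 1.498, -0, 1.331, -0.223], TCP at [0.171, 0.497, 0.199] pointing down, gripper open.
Joint ranges: [-2.94, 2.94], [-0.97, 2.17], [0.19, 2.56], [-1.23, 4.37], [0.02, 3.11], [-2.88, 2.88]. Speed limits (rad/s): [2.39, 2.39, 3.01, 3.14, 3.14, 3.14].

## Interface

Orientations are given as a unit quaternion [w, x, y, z].
In Python, from plant import bot gives the robot as it stands.
- The arm moves only by the shell command python3 -m jog 'ROWS'. ROWS is a JSON object of lists of equal length, an entry for each row: "translation": the shift along the tool's x, y, z in mm, a list of three; "turn": the turn about the tool's z in degrees; "hand": the closure, from 0 (fully open) to 1 (shut). In form: {"translation": [[x, y, z], ...], "turn": [turn, ...], "hand": [hand, ...]}. A call has 1 to 5 rows; each row shifts and turns the pose as measured when the row begins, along the tool's axes as they then stand; what a row does not reach is not made up. A row lasts 1/10 s, in which the tool goes at most 50 mm and 8.59 degrees, less where a joint would pass 70% of its speed; a pose out of reach is approached as far as the arm can. A call is refused whole if a number of a shift passes 50 or a number of a turn 8.59, either way. A call with a gripper value outside its range is refused whole. The fingers move at their own pace and stop on an object; the grip force is fixed at half the most. Time passes only in rows, so rows that do not move let the fingers close. It gives the time, the measured TCP pose, the force and the opening at its end, in the units of the state.
- bot.state(): the state, without advancing time (a new reading comes with each control period).
- bot.capture(name): name is "scene" or "top" or "wrist"; returns the picture (480x640x3 uint8, red, green, blue); there is no depth.
- bot.camera_params(name): a dict with "camera_matrix" (3x3 intrinsics, pixels), "extrinsics" (4x4, takes a point from world to camera coordinates). Camera axes: x right, y up, looking along -z (the intrinsics and any distortion apply to the point x, -y, -z); pixel columns grow to the right and rows downward; lengths in m; the calibration is good to about 2 mm. A picture is of the moment at which its call begins: read the wrist's pose just before it. camera_params takes no time and is no camera call; for the wrist camera it gives the pose at the moment of the call.
- bot.finish_job(): hands the job in, once; it reports no verdict.
Trained networks look in the newest picture that a camera, given by its name, has taken for a name from the list of things; names that differ only in an ending like _2 or _b are one class to them, and where a whole thing is asked for, a point or a joint stands for the part that bears it (a point fixed in the world has none). Each returns a list of dicts, best first, with "conf" (0 to 1); they miss things now and then, are a little off and sometimes report something else, mostly with a low value. They report only what shows in the picture. A call takes as long as a camera call. They do not tell look-alikes from the thing itself.
- bot.boxes_of(label, camera): "box" ([left, top, right, bottom] in pixels, round what is visible of it).
- bot.cut_out(label, camera): "mask" (480x640 bool, what is visible of it) and "box" ([left, top, right, bottom] in pixels, round what is visible of it).
- bot.landmark_of(label, camera): "xy" ([column, row] in pixels: a listed point, or the origin of a listed thing).
The state is a dict: "clock": time; "qpos": joint angles; "dq": joint speeds; "joint_torque": joint torques, N m; "ee_pos": TCP position; "eef_rot": TCP orientation; "wrist_force": force on the tool from outside, world axes, zero at the start; "wrist_torque": the same for the moment, N m; "grip_width": opening from 0.0 (shut) to 1.0 (fully open).
Only numpy, scipy, OpenCV 4.12 (cv2) and the standard library are available. Lean on these libraries where they do the work, as an engineer would, in place of code of your own. Each camera call takes 0.05 s, during which the arm holds its last target. There are 200 camera calls.

## Working session

There is one attempt and no reset: what is moved stays moved. The work goes in short steps, Python scripts to look and compute and a shell command to move; the robot and the scene stay as the last step left them, time stands still between calls to the robot, and variables do not carry over. Pictures are saved under pics/ and viewed, about 8 in all and at most 12, crops included, and the job is handed in when it is done.

```bash
ls; mkdir -p pics; cat > h.py <<'E'
import numpy as np, cv2
from plant import bot
def cap(cam,name=None):
    P=bot.camera_params(cam); im=bot.capture(cam)
    if name: cv2.imwrite('pics/'+name,cv2.cvtColor(im,cv2.COLOR_RGB2BGR))
    return im,P
def ray(P,px):
    K=np.array(P['camera_matrix']);E=np.array(P['extrinsics'])
    d=np.linalg.inv(K)@[px[0],px[1],1]; d=np.array([d[0],-d[1],-d[2]])
    R=E[:3,:3]; return -R.T@E[:3,3], R.T@d
def onz(P,px,z):
    o,d=ray(P,px); return o+d*(z-o[2])/d[2]
def tri(a,b):
    A=[];B=[]
    for P,px in (a,b):
        o,d=ray(P,px); d=d/np.linalg.norm(d); M=np.eye(3)-np.outer(d,d); A.append(M);B.append(M@o)
    return np.linalg.lstsq(np.vstack(A),np.hstack(B),rcond=None)[0]
def proj(P,X):
    K=np.array(P['camera_matrix']);E=np.array(P['extrinsics'])
    c=E[:3,:3]@np.array(X)+E[:3,3]; u=K@[c[0],-c[1],-c[2]]; return u[:2]/u[2]
E
python3 - <<'E'
from h import *
np.set_printoptions(precision=4,suppress=True)
ims={}
for c in ('top','scene'):
    im,P=cap(c,c+'.png'); print(c, P)
    for l in ('scoop','brass_cap','blue_cap','shelf'):
        print(l,[(np.round(d['xy']),round(d['conf'],2)) for d in bot.landmark_of(l,c)],[(np.round(d['box']),round(d['conf'],2)) for d in bot.boxes_of(l,c)])
s=bot.state();print(s)
E
```

```text
pics
top {'camera_matrix': array([[482.2097,   0.    , 319.2177],
       [  0.    , 482.2097, 241.6012],
       [  0.    ,   0.    ,   1.    ]]), 'extrinsics': array([[-0.0153, -0.9997,  0.0207, -0.0386],
       [ 0.9861, -0.0117,  0.1656, -0.5157],
       [-0.1653,  0.0229,  0.986 , -0.685 ],
       [ 0.    ,  0.    ,  0.    ,  1.    ]])}
scoop [(array([440., 349.]), 0.79), (array([306., 295.]), 0.62)] [(array([383., 317., 471., 460.]), 0.97), (array([204., 263., 340., 323.]), 0.75)]
brass_cap [(array([286., 158.]), 0.68)] [(array([274., 142., 304., 175.]), 0.81)]
blue_cap [(array([366., 154.]), 0.61)] [(array([354., 137., 382., 171.]), 0.71)]
shelf [(array([331., 159.]), 0.77)] [(array([240., 108., 426., 199.]), 0.82)]
scene {'camera_matrix': array([[543.6735,   0.    , 322.3281],
       [  0.    , 543.6735, 239.3565],
       [  0.    ,   0.    ,   1.    ]]), 'extrinsics': array([[-0.2614,  0.9652, -0.0088,  0.1691],
       [-0.7363, -0.1935,  0.6484,  0.3605],
       [ 0.6241,  0.176 ,  0.7613, -1.0858],
       [ 0.    ,  0.    ,  0.    ,  1.    ]])}
scoop [(array([341., 208.]), 0
[... 173 characters left out ...]
([224., 328.]), 0.68)] [(array([200., 302., 244., 348.]), 0.89), (array([308., 160., 451., 254.]), 0.53)]
shelf [(array([268., 321.]), 0.92)] [(array([134., 244., 386., 390.]), 0.95), (array([310., 158., 452., 253.]), 0.32)]
{'clock': 0.9, 'qpos': array([ 1.0166,  0.3129,  1.4977, -0.    ,  1.331 , -0.2234]), 'dq': array([-0.0015,  0.0013,  0.0007,  0.0007,  0.0016,  0.0006]), 'joint_torque': array([ -0.0003, -41.2166, -25.9895,  -0.0002,   0.0007,   0.0001]), 'ee_pos': array([0.1705, 0.4965, 0.1994]), 'eef_rot': array([-0.    ,  0.1647,  0.9863, -0.    ]), 'wrist_force': array([ 0.1052,  0.3145, -0.2071]), 'wrist_torque': array([ 0.0062,  0.0238, -0.0102]), 'grip_width': 1.0009831470065416}
```

View pics/top.png

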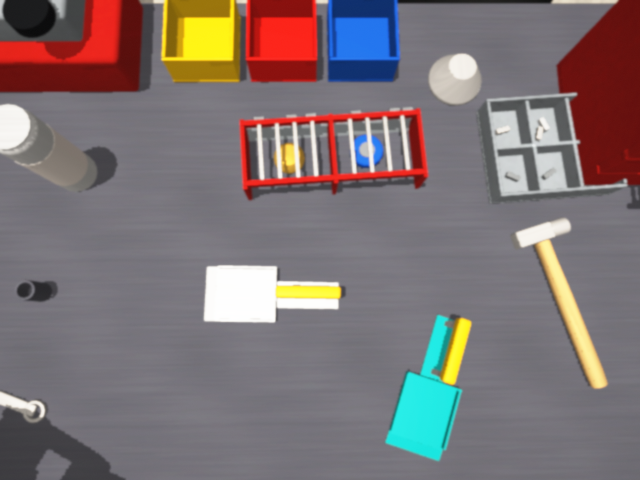

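View pics/scene.png

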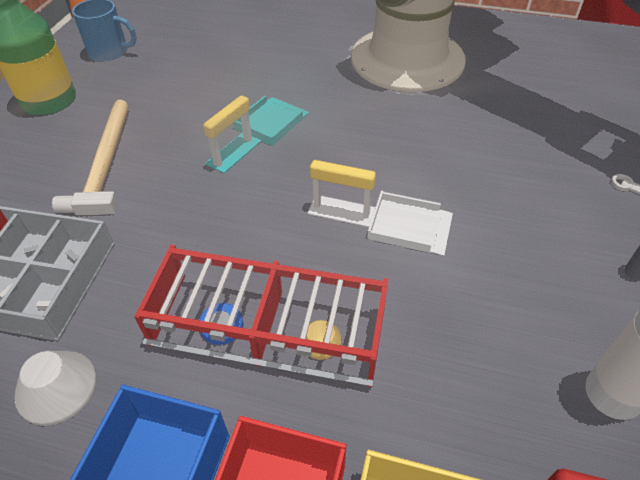

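The top view shows the scoop candidates. The aluminium one has its grip at about (309,292) and its pan at (240,294). The turquoise look-alike is at (425,390), so I choose the aluminium one. The brass cap is at (289,158) in the left bay and the blue cap at (367,151) in the right bay.

```bash
python3 - <<'E'
from h import *
np.set_printoptions(precision=4,suppress=True)
T=bot.camera_params('top');S=bot.camera_params('scene')
for n,a,b in (('shelf',(331,159),(268,321)),('brass',(286,158),(319,342)),('blue',(366,154),(224,328)),('scoop',(306,295),(341,208))):
    print(n,tri((T,a),(S,b)),onz(T,a,0),onz(S,b,0))
def yel(f,roi):
    im=cv2.imread('pics/'+f); h=cv2.cvtColor(im,cv2.COLOR_BGR2HSV)
    m=cv2.inRange(h,(18,120,90),(35,255,255)); q=np.zeros_like(m);l,t,r,b=roi;q[t:b,l:r]=m[t:b,l:r]
    ys,xs=np.nonzero(q); return cv2.minAreaRect(np.c_[xs,ys].astype(np.float32))
a=yel('top.png',(260,270,360,320));b=yel('scene.png',(300,150,390,200));print(a,b)
print('grip',tri((T,a[0]),(S,b[0])))
# grip ends at z .086 in top
for px in ((277,291.5),(341,292.5)): print(onz(T,px,.084))
# pan front corners top, z~0.002 ; shelf lip top corners z .067
for px in ((206,266),(205,321)): print('panfront',onz(T,px,0.008))
# shelf corners in both views: front-left, front-right, top
for n,p,q in (('fl',(245,188),(385,282)),('fr',(424,176),(172,251)),('bl',(242,122),(373,352)),('br',(420,113),(143,318))): print(n,tri((T,p),(S,q)))
E
```

```text
shelf [ 0.6563 -0.0676  0.0119] [ 0.6604 -0.0682  0.    ] [ 0.6495 -0.071   0.    ]
brass [0.6626 0.003  0.0022] [0.6627 0.006  0.    ] [ 0.662  -0.0002  0.    ]
blue [ 0.6704 -0.1256 -0.0065] [ 0.6686 -0.1264  0.    ] [ 0.6735 -0.1215  0.    ]
scoop [ 0.4376 -0.0261  0.0055] [ 0.4376 -0.0245  0.    ] [ 0.4328 -0.0288  0.    ]
((308.5, 292.0), (12.0, 65.0), 90.0) ((341.84906005859375, 174.2761993408203), (65.68643188476562, 18.378023147583008), 11.0035400390625)
grip [ 0.4376 -0.0281  0.0733]
[0.4383 0.0155 0.084 ]
[ 0.4357 -0.0741  0.084 ]
panfront [0.4845 0.1313 0.008 ]
panfront [0.3996 0.1308 0.008 ]
fl [0.5952 0.0649 0.0598]
fr [ 0.6132 -0.2077  0.0552]
bl [0.6962 0.07   0.068 ]
br [ 0.714  -0.2025  0.0538]
```

```bash
python3 - <<'E'
import cv2
a=cv2.imread('pics/top.png')[90:340,180:440];b=cv2.imread('pics/scene.png')[140:400,120:460]
a=cv2.resize(a,None,fx=600/250*.62*1,fy=600/250*.62);a=cv2.resize(cv2.imread('pics/top.png')[90:340,190:440],(400,400),interpolation=3);b=cv2.resize(b,(400,306),interpolation=3)
import numpy as np
b=np.vstack([b,np.zeros((94,400,3),np.uint8)]);cv2.imwrite('pics/crop1.png',np.hstack([a,b]))
E
```

```text
(no output)
```

View pics/crop1.png

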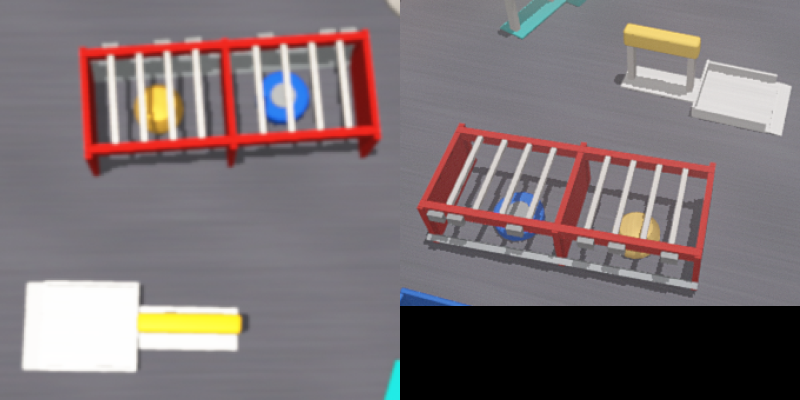

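The crop confirms the choice. The aluminium scoop with the yellow grip points to +y, the brass cap is in the left bay and the blue cap is in the right bay. Next I turn the tool about 73° and hover over the grip.

```bash
python3 -m jog '{"translation":[[0,0,0],[0,0,0],[0,0,0],[0,0,0],[0,0,0]],"turn":[8.5,8.5,8.5,8.5,8.5],"hand":[0,0,0,0,0]}'
python3 -m jog '{"translation":[[0,0,0],[0,0,0],[0,0,0],[0,0,0]],"turn":[8.5,8.5,8.5,5],"hand":[0,0,0,0]}'
python3 -m jog '{"translation":[[-43,23,0],[-43,23,0],[-43,23,0],[-43,23,0],[-43,23,0]],"turn":[0,0,0,0,0],"hand":[0,0,0,0,0]}'
python3 -m jog '{"translation":[[-43,23,0],[-43,23,0],[-43,23,0],[-43,23,0],[-43,23,0]],"turn":[0,0,0,0,0],"hand":[0,0,0,0,0]}'
```

```text
clock: 1.4
ee_pos: [0.1705, 0.4965, 0.1994]
eef_rot: [-0.0, 0.516, 0.856, 0.0]
wrist_force: [-0.0, -0.1, -1.2]
grip_width: 1.002
clock: 1.8
ee_pos: [0.1705, 0.4965, 0.1994]
eef_rot: [-0.0, 0.727, 0.687, 0.0]
wrist_force: [-0.3, 0.0, 0.5]
grip_width: 0.998
clock: 2.3
ee_pos: [0.2732, 0.272, 0.1984]
eef_rot: [-0.0, 0.725, 0.689, 0.001]
wrist_force: [1.3, 0.1, -0.3]
grip_width: 0.996
clock: 2.8
ee_pos: [0.378, 0.0445, 0.1999]
eef_rot: [0.002, 0.725, 0.689, 0.003]
wrist_force: [1.0, 0.6, 0.4]
grip_width: 0.998
```

```bash
python3 -m jog '{"translation":[[-40,30,0],[-34,28,0],[0,0,0]],"turn":[0,0,0],"hand":[0,0,0]}'
python3 - <<'E'
from h import *
np.set_printoptions(precision=4,suppress=True)
s=bot.state();im,P=cap('wrist','w1.png')
print(s['ee_pos'],s['eef_rot'],P)
print('proj',[proj(P,X) for X in ((.4383,.0155,.084),(.4357,-.0741,.084),s['ee_pos'])])
E
```

```text
clock: 3.1
ee_pos: [0.434, -0.0391, 0.2005]
eef_rot: [0.003, 0.727, 0.687, 0.003]
wrist_force: [-0.0, 0.3, -0.4]
grip_width: 0.997
[ 0.434  -0.0391  0.2005] [0.0028 0.7271 0.6865 0.0031] {'camera_matrix': array([[375.3123,   0.    , 317.1763],
       [  0.    , 375.3123, 237.4155],
       [  0.    ,   0.    ,   1.    ]]), 'extrinsics': array([[ 0.9983, -0.0581,  0.0084, -0.4384],
       [ 0.0578,  0.9473, -0.315 ,  0.052 ],
       [ 0.0104,  0.3149,  0.9491, -0.3725],
       [ 0.    ,  0.    ,  0.    ,  1.    ]])}
proj [array([315.8123, 150.5404]), array([319.0853, 260.8378]), array([314.7886, 283.076 ])]
```

View pics/w1.png

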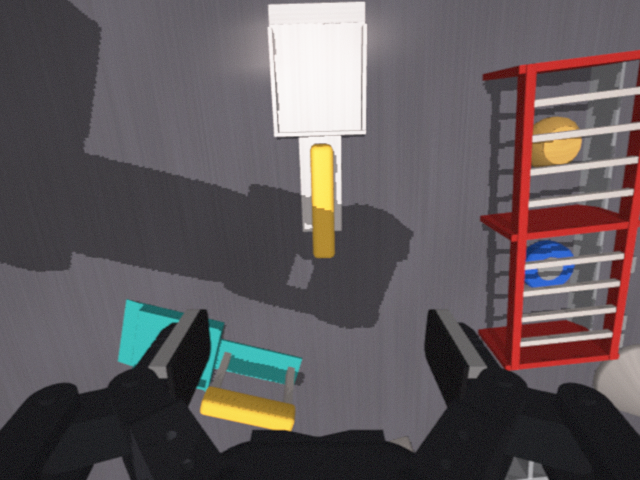

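The wrist view shows the yellow grip from (322,145) to (322,257), with the white pan ahead of it. The shelf and both caps are at the right, and the turquoise look-alike is at lower left.

```bash
cat >> h.py <<'E'
def yel(im,roi):
    h=cv2.cvtColor(im,cv2.COLOR_BGR2HSV)
    m=cv2.inRange(h,(18,120,60),(35,255,255)); l,t,r,b=roi; q=np.zeros_like(m); q[t:b,l:r]=m[t:b,l:r]
    ys,xs=np.nonzero(q); return cv2.minAreaRect(np.c_[xs,ys].astype(np.float32))
E
python3 - <<'E'
from h import *
np.set_printoptions(precision=4,suppress=True)
W=bot.camera_params('wrist');T=bot.camera_params('top');S=bot.camera_params('scene')
w=yel(cv2.imread('pics/w1.png'),(290,120,360,290));print(w)
a=(308.5,292);b=(341.8,174.3)
print('tri WT',tri((W,w[0]),(T,a)),'WS',tri((W,w[0]),(S,b)),'TS',tri((T,a),(S,b)))
for px in ((322,145),(323,257)): print('bar end',onz(W,px,.080))
for px in ((270,3),(364,2)): print('panfront',onz(W,px,0.001))
for px in ((275,135),(365,135)): print('panback wall',onz(W,px,0.016))
# shelf lip top corners (z .067): left panel front-top, right
for n,px in (('lipL',(520,70)),('lipR',(514,365))): print(n,onz(W,px,.06))
im=cv2.imread('pics/w1.png')
l=[d for d in bot.landmark_of('brass_cap','wrist')];print(l,[onz(W,d['xy'],0) for d in l])
l=[d for d in bot.landmark_of('shelf','wrist')];print(l,[onz(W,d['xy'],0) for d in l])
l=[d for d in bot.landmark_of('scoop','wrist')];print(l,[onz(W,d['xy'],0) for d in l])
E
```

```text
((322.541259765625, 200.5259246826172), (113.364013671875, 21.910919189453125), 88.45184326171875)
tri WT [ 0.4397 -0.0287  0.0509] WS [ 0.4401 -0.0253  0.0754] TS [ 0.4376 -0.0282  0.0732]
bar end [0.4419 0.0208 0.08  ]
bar end [ 0.4379 -0.0706  0.08  ]
panfront [0.4045 0.1367 0.001 ]
panfront [0.4859 0.133  0.001 ]
panback wall [0.4002 0.0272 0.016 ]
panback wall [0.4829 0.0224 0.016 ]
lipL [0.5974 0.0666 0.06  ]
lipR [ 0.6219 -0.205   0.06  ]
[{'xy': [544.6, 143.3], 'conf': 0.65}] [array([0.6594, 0.0036, 0.    ])]
[{'xy': [531.7, 213.3], 'conf': 0.82}] [array([ 0.6554, -0.0665,  0.    ])]
[{'xy': [256.3, 360.6], 'conf': 0.86}, {'xy': [317.8, 184.4], 'conf': 0.62}] [array([ 0.353 , -0.2274,  0.    ]), array([ 0.4369, -0.0237,  0.    ])]
```

```bash
python3 -m jog '{"translation":[[13,5,0],[0,0,45],[0,0,40],[0,0,30],[0,0,30]],"turn":[-1,0,0,0,0],"hand":[0,0,0,0,0]}'
python3 - <<'E'
from h import *
s=bot.state();print(s['ee_pos'],s['eef_rot'])
im,P=cap('wrist','w2.png')
for z in(.06,.07,.08,.086): print(z,proj(P,(.4395,-.026,z)),[proj(P,(.4395+.046*c,-.026+.046*d,z)).round() for c,d in((.042,.999),(-.042,-.999))])
E
```

```text
clock: 3.8
ee_pos: [0.44, -0.0162, 0.057]
eef_rot: [0.008, 0.716, 0.698, 0.007]
wrist_force: [0.7, -0.2, 0.3]
grip_width: 0.997
[ 0.44004795 -0.01615135  0.05695373] [0.00820598 0.71570192 0.69832624 0.0066248 ]
0.06 [314.3007524  303.33106147] [array([316., 216.]), array([313., 379.])]
0.07 [314.58694677 313.37919424] [array([316., 222.]), array([313., 392.])]
0.08 [314.90482697 324.53979987] [array([317., 228.]), array([314., 406.])]
0.086 [315.11302853 331.8496467 ] [array([317., 233.]), array([314., 415.])]
```

View pics/w2.png

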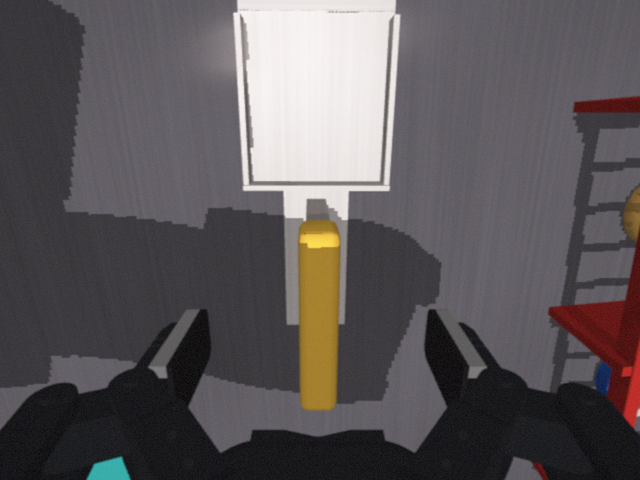

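The bar runs from (319,235) to (318,408). It is centred between the fingers and aligned with them, so only a 10 mm shift along it is needed. Then I close.

```bash
python3 -m jog '{"translation":[[-10,1,2],[0,0,0]],"turn":[0,0],"hand":[0,0]}'
python3 -m jog '{"translation":[[0,0,0],[0,0,0],[0,0,0],[0,0,0],[0,0,0]],"turn":[0,0,0,0,0],"hand":[1,1,1,1,1]}'
python3 -m jog '{"translation":[[0,0,0],[0,0,0],[0,0,0],[0,0,0],[0,0,0]],"turn":[0,0,0,0,0],"hand":[1,1,1,1,1]}'
```

```text
clock: 4.05
ee_pos: [0.4377, -0.0245, 0.0517]
eef_rot: [0.004, 0.715, 0.699, 0.005]
wrist_force: [-0.2, -0.4, 0.1]
grip_width: 1.002
clock: 4.55
ee_pos: [0.44, -0.0251, 0.056]
eef_rot: [0.008, 0.715, 0.699, 0.007]
wrist_force: [-0.2, 0.1, 0.0]
grip_width: 0.145
clock: 5.05
ee_pos: [0.44, -0.025, 0.0561]
eef_rot: [0.008, 0.715, 0.699, 0.007]
wrist_force: [-0.1, 0.9, -0.0]
grip_width: 0.001
```

The gripper shut fully on nothing, so I look again.

```bash
python3 - <<'E'
from h import *
a,P=cap('wrist');b,_=cap('scene')
a=cv2.resize(a,(480,360));b=b[60:260,180:480];b=cv2.resize(b,(480,320)) if 0 else cv2.resize(b,(320,213));
c=np.zeros((360,320,3),np.uint8);c[:213]=b
cv2.imwrite('pics/w3.png',cv2.cvtColor(np.hstack([a,c]),cv2.COLOR_RGB2BGR))
E
```

```text
(no output)
```

View pics/w3.png

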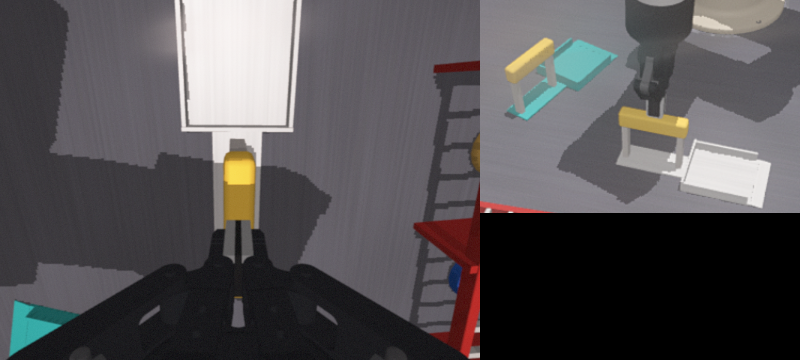

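```bash
python3 - <<'E'
from h import *
s=bot.state();out=[]
for c,w in (('wrist',180),('scene',120)):
    im,P=cap(c); im=im.copy(); p=proj(P,s['ee_pos']).round().astype(int); q=proj(P,s['ee_pos']+[0,0,.03]).round().astype(int);print(c,p,q)
    im=cv2.cvtColor(im,cv2.COLOR_RGB2BGR)
    x0=p[0]-w//2;y0=p[1]-w//2
    o=cv2.resize(im[y0:y0+w,x0:x0+w],(400,400),interpolation=2);k=400/w
    for r,col in((p,(0,0,255)),(q,(255,0,255))): cv2.circle(o,(int((r[0]-x0)*k),int((r[1]-y0)*k)),4,col,1)
    out.append(o)
cv2.imwrite('pics/z4.png',np.hstack(out))
E
```

```text
wrist [315 283] [316 313]
scene [343 185] [343 169]
```

View pics/z4.png

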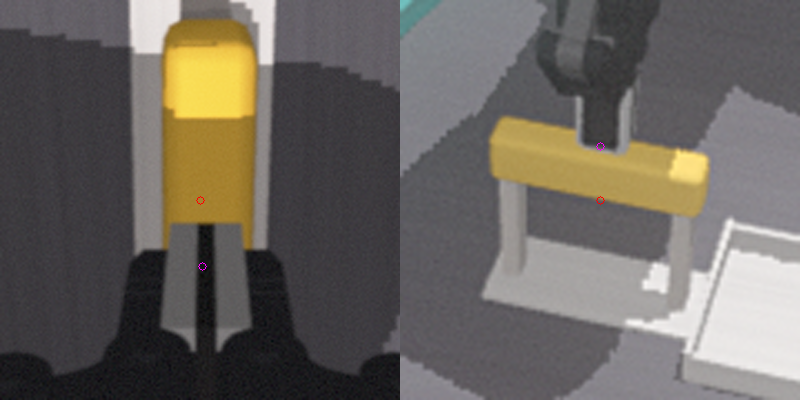

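The images show the shut fingertips resting at the top of the bar, at about (205,223) in the left crop. Both views put them about 28 mm above the reported TCP, so the real fingertips sit higher than the reported point. I open, go 28 mm lower and close again.

```bash
python3 -m jog '{"translation":[[0,0,0],[0,0,0],[0,0,0],[0,0,0],[0,0,0]],"turn":[0,0,0,0,0],"hand":[0,0,0,0,0]}'
python3 -m jog '{"translation":[[0,0,0],[0,0,0],[0,0,0],[0,0,0]],"turn":[0,0,0,0],"hand":[0,0,0,0]}'
python3 -m jog '{"translation":[[0,0,10],[0,0,10],[0,0,8],[0,0,0],[0,0,0]],"turn":[0,0,0,0,0],"hand":[0,0,0,0,0]}'
python3 -m jog '{"translation":[[0,0,0],[0,0,0],[0,0,0],[0,0,0],[0,0,0]],"turn":[0,0,0,0,0],"hand":[1,1,1,1,1]}'
python3 -m jog '{"translation":[[0,0,0],[0,0,0],[0,0,0],[0,0,0],[0,0,0]],"turn":[0,0,0,0,0],"hand":[1,1,1,1,1]}'
```

```text
clock: 5.75
ee_pos: [0.44, -0.025, 0.0561]
eef_rot: [0.008, 0.715, 0.699, 0.007]
wrist_force: [-0.6, 0.4, 0.5]
grip_width: 0.846
clock: 6.15
ee_pos: [0.44, -0.025, 0.0561]
eef_rot: [0.008, 0.715, 0.699, 0.007]
wrist_force: [0.1, 0.5, 0.8]
grip_width: 1.002
clock: 6.65
ee_pos: [0.44, -0.0249, 0.0247]
eef_rot: [0.007, 0.715, 0.699, 0.006]
wrist_force: [0.4, -0.5, -0.9]
grip_width: 0.999
clock: 7.15
ee_pos: [0.4406, -0.0251, 0.0257]
eef_rot: [0.008, 0.715, 0.699, 0.006]
wrist_force: [-2.5, 0.3, 4.2]
grip_width: 0.203
clock: 7.65
ee_pos: [0.4404, -0.0251, 0.0258]
eef_rot: [0.008, 0.715, 0.699, 0.006]
wrist_force: [-0.6, -0.8, 0.6]
grip_width: 0.193
```

Gripped: the opening is 0.193, about 16 mm. Next I lift, back off and turn toward the shelf.

```bash
python3 -m jog '{"translation":[[0,0,-10],[0,0,-10],[0,-15,0],[0,-25,0],[0,0,0]],"turn":[0,0,0,0,0],"hand":[1,1,1,1,1]}'
python3 -m jog '{"translation":[[0,0,0],[0,0,0],[0,0,0],[0,0,0],[0,0,0]],"turn":[6,8,8,8,8],"hand":[1,1,1,1,1]}'
python3 -m jog '{"translation":[[0,0,0],[0,0,0],[0,0,0],[0,0,0],[0,0,0]],"turn":[8,8,8,8,8],"hand":[1,1,1,1,1]}'
python3 -m jog '{"translation":[[0,0,0],[0,0,0],[0,0,0]],"turn":[4,2,0],"hand":[1,1,1]}'
```

```text
clock: 8.15
ee_pos: [0.3993, -0.0242, 0.0481]
eef_rot: [0.009, 0.714, 0.7, 0.007]
wrist_force: [0.3, -0.9, -1.6]
grip_width: 0.203
clock: 8.65
ee_pos: [0.4025, -0.0251, 0.052]
eef_rot: [0.008, 0.908, 0.418, 0.012]
wrist_force: [-0.5, -0.7, -2.0]
grip_width: 0.2
clock: 9.15
ee_pos: [0.4061, -0.0258, 0.0555]
eef_rot: [0.004, 0.998, 0.067, 0.016]
wrist_force: [0.4, -0.6, -1.6]
grip_width: 0.2
clock: 9.45
ee_pos: [0.4081, -0.0262, 0.0574]
eef_rot: [0.004, 1.0, 0.01, 0.018]
wrist_force: [-0.2, -0.0, -2.2]
grip_width: 0.204
```

```bash
python3 - <<'E'
from h import *
np.set_printoptions(precision=4,suppress=True)
s=bot.state();print(s['clock'],s['ee_pos'],s['eef_rot'],s['grip_width'])
im,W=cap('wrist','w5.png');t,T=cap('top');import pickle;pickle.dump(W,open('w5.pkl','wb'))
for c,P in(('wrist',W),('top',T)):
    for n in('brass_cap','shelf','blue_cap','scoop'):
        print(c,n,[(d['xy'],round(d['conf'],2),onz(P,d['xy'],0)) for d in bot.landmark_of(n,c)])
cv2.imwrite('pics/v5.png',cv2.cvtColor(np.hstack([im[:,100:540],cv2.resize(t[90:390,200:425],(360,480))]),cv2.COLOR_RGB2BGR))
E
```

```text
9.45 [ 0.4081 -0.0262  0.0574] [0.004  0.9998 0.0104 0.0181] 0.2036024442878743
wrist brass_cap []
wrist shelf []
wrist blue_cap []
wrist scoop [([316.6, 266.0], 0.69, array([ 0.3961, -0.0258,  0.    ])), ([607.8, 318.8], 0.68, array([ 0.3603, -0.2294,  0.    ]))]
top brass_cap [([287.3, 157.0], 0.58, array([0.6644, 0.0038, 0.    ]))]
top shelf [([332.1, 164.8], 0.63, array([ 0.6504, -0.0698,  0.    ]))]
top blue_cap [([364.7, 153.9], 0.56, array([ 0.6688, -0.1242,  0.    ]))]
top scoop [([439.1, 347.4], 0.69, array([ 0.3537, -0.2302,  0.    ]))]
```

View pics/v5.png

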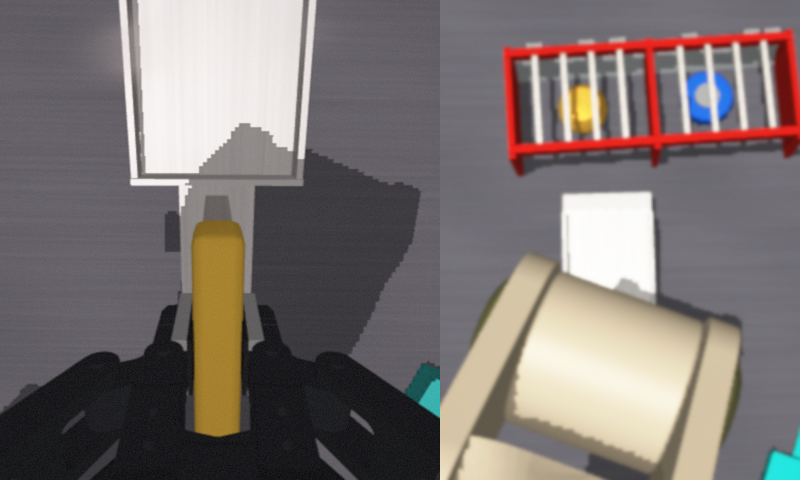

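The view shows the scoop held with its pan toward the shelf and slightly right of the brass cap. The cap is at (582,107) and the pan centre is near column 607 in the right-hand crop. Now I compute the shelf yaw and the scoop tilt.

```bash
cat > tilt.py <<'E'
from h import *
from scipy.spatial.transform import Rotation as R
def rot(q): return R.from_quat([q[1],q[2],q[3],q[0]])
E
python3 - <<'E'
from tilt import *
np.set_printoptions(precision=4,suppress=True)
g=rot([.008,.715,.699,.006]);s=bot.state();n=rot(s['eef_rot'])
print('scoop normal',(n*g.inv()).apply([0,0,1]),'toolx',n.apply([1,0,0]),'toolz',n.apply([0,0,1]))
T=bot.camera_params('top');im=cv2.imread('pics/top.png');h=cv2.cvtColor(im,cv2.COLOR_BGR2HSV)
m=cv2.inRange(h,(0,150,80),(8,255,255))|cv2.inRange(h,(172,150,80),(180,255,255))
pts=[]
for c in list(range(258,325))+list(range(345,412)):
    r=[y for y in range(165,200) if m[y,c]]
    if r: pts.append((c,np.median(r)))
p=np.polyfit(*zip(*pts),1);print('lip line',p)
a,b=[onz(T,(c,np.polyval(p,c)),.067) for c in(250,420)];print(a,b,'yaw',np.degrees(np.arctan2(a[0]-b[0],a[1]-b[1]))*-1)
E
```

```text
scoop normal [-0.0374 -0.0125  0.9992] toolx [0.9992 0.0215 0.0351] toolz [ 0.0352 -0.0074 -0.9994]
lip line [ -0.0671 200.0911]
[0.6003 0.0565 0.067 ] [ 0.6157 -0.1983  0.067 ] yaw 3.4627783610859777
```

```bash
python3 -m jog '{"translation":[[-4,-5,0],[-3,-5,0],[0,0,10],[0,0,10],[0,0,0]],"turn":[-2.4,0,0,0,0],"hand":[1,1,1,1,1]}'
python3 -m jog '{"translation":[[0,0,5],[0,0,0]],"turn":[0,0],"hand":[1,1]}'
```

```text
clock: 10.45
ee_pos: [0.4007, -0.0162, 0.035]
eef_rot: [0.004, 0.999, 0.031, 0.018]
wrist_force: [-0.1, 0.4, -2.4]
grip_width: 0.2
clock: 10.65
ee_pos: [0.4009, -0.0163, 0.0293]
eef_rot: [0.004, 0.999, 0.031, 0.018]
wrist_force: [0.0, -1.3, -1.7]
grip_width: 0.199
```

```bash
python3 -m jog '{"translation":[[0,0,2],[0,0,1],[0,0,0]],"turn":[0,0,0],"hand":[1,1,1]}'
python3 -m jog '{"translation":[[0,0,0],[0,0,0],[0,0,0],[0,0,0]],"turn":[0,0,0,0],"hand":[0.6,0.6,0.6,0.6]}'
python3 -m jog '{"translation":[[0,0,0],[0,0,0],[0,0,0],[0,0,0],[0,0,0]],"turn":[0,0,0,0,0],"hand":[1,1,1,1,1]}'
```

```text
clock: 10.95
ee_pos: [0.4017, -0.0165, 0.027]
eef_rot: [0.004, 0.999, 0.03, 0.018]
wrist_force: [-1.5, 0.2, 2.0]
grip_width: 0.201
clock: 11.35
ee_pos: [0.4026, -0.0169, 0.0275]
eef_rot: [0.005, 0.999, 0.03, 0.019]
wrist_force: [-0.4, -0.7, 0.1]
grip_width: 0.401
clock: 11.85
ee_pos: [0.4027, -0.0168, 0.0278]
eef_rot: [0.005, 0.999, 0.03, 0.02]
wrist_force: [-0.7, 0.2, 1.5]
grip_width: 0.203
```

```bash
python3 -m jog '{"translation":[[10,0,0.5],[12,0,0.5],[12,0,0.5],[10,0,0.5],[0,0,0]],"turn":[0,0,0,0,0],"hand":[1,1,1,1,1]}'
python3 - <<'E'
from tilt import *
np.set_printoptions(precision=4,suppress=True)
g=rot([.005,.999,.03,.0195]);s=bot.state();n=rot(s['eef_rot'])
print(s['wrist_force'],s['ee_pos'],'scoop normal',(n*g.inv()).apply([0,0,1]),'toolx',n.apply([1,0,0]))
E
```

```text
clock: 12.35
ee_pos: [0.4473, -0.0139, 0.0278]
eef_rot: [0.005, 0.999, 0.031, 0.018]
wrist_force: [1.7, -0.4, 2.1]
grip_width: 0.197
[ 1.7199 -0.3769  2.1128] [ 0.4473 -0.0139  0.0278] scoop normal [ 0.0027 -0.0005  1.    ] toolx [0.9975 0.0612 0.036 ]
```

```bash
python3 -m jog '{"translation":[[10,0,0.5],[8,0,0.4],[0,0,0]],"turn":[0,0,0],"hand":[1,1,1]}'
python3 - <<'E'
from tilt import *
t,T=cap('top');s,S=cap('scene')
cv2.imwrite('pics/v6.png',cv2.cvtColor(np.hstack([cv2.resize(t[100:260,220:380],(400,400),interpolation=2),cv2.resize(s[200:400,220:420],(400,400),interpolation=2)]),cv2.COLOR_RGB2BGR))
E
```

```text
clock: 12.65
ee_pos: [0.4651, -0.0127, 0.0278]
eef_rot: [0.005, 0.999, 0.031, 0.018]
wrist_force: [2.0, 0.8, 1.3]
grip_width: 0.198
```

View pics/v6.png

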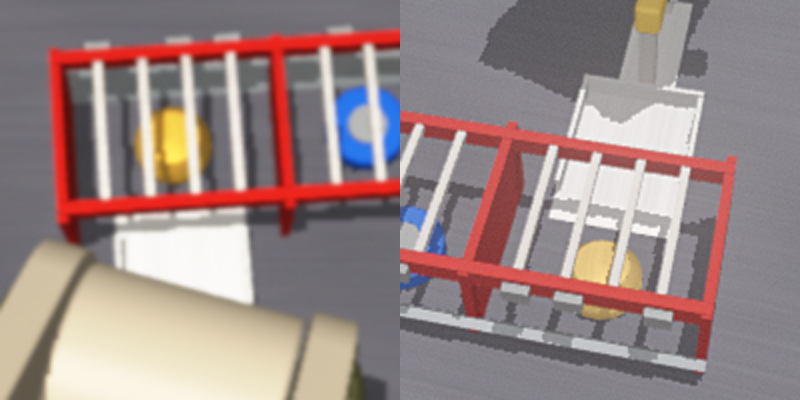

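The view shows the pan passing under the lip, in the brass bay. The cap is about 6 mm left of the pan axis, so I shift slightly to +y and push on.

```bash
python3 -m jog '{"translation":[[6,-3,0.4],[8,-3,0.4],[10,0,0.5],[10,0,0.5],[0,0,0]],"turn":[0,0,0,0,0],"hand":[1,1,1,1,1]}'
python3 -m jog '{"translation":[[8,0,0.5],[6,0,0.4],[5,0,0.4],[0,0,0]],"turn":[0,0,0,0],"hand":[1,1,1,1]}'
```

```text
clock: 13.25
ee_pos: [0.4963, -0.0049, 0.0279]
eef_rot: [0.005, 0.999, 0.03, 0.015]
wrist_force: [1.8, 0.5, 1.5]
grip_width: 0.197
clock: 13.65
ee_pos: [0.513, -0.0036, 0.0278]
eef_rot: [0.005, 0.999, 0.031, 0.013]
wrist_force: [2.1, 1.2, 1.5]
grip_width: 0.202
```

```bash
python3 -m jog '{"translation":[[5,0,0.2],[5,0,0.2],[5,0,0.2],[0,0,0]],"turn":[0,0,0,0],"hand":[1,1,1,1]}'
python3 -m jog '{"translation":[[4,0,0.2],[4,0,0.2],[4,0,0.2],[0,0,0]],"turn":[0,0,0,0],"hand":[1,1,1,1]}'
python3 - <<'E'
from tilt import *
s,S=cap('scene');t,T=cap('top')
for c,P in(('scene',S),('top',T)):
  print(c,[(d['xy'],round(d['conf'],2),onz(P,d['xy'],0)) for d in bot.landmark_of('brass_cap',c)])
cv2.imwrite('pics/v7.png',cv2.cvtColor(np.hstack([cv2.resize(t[100:260,220:380],(400,400),interpolation=2),cv2.resize(s[200:400,220:420],(400,400),interpolation=2)]),cv2.COLOR_RGB2BGR))
E
```

```text
clock: 14.05
ee_pos: [0.526, -0.0027, 0.0279]
eef_rot: [0.005, 0.999, 0.031, 0.011]
wrist_force: [1.1, 2.2, 1.1]
grip_width: 0.198
clock: 14.45
ee_pos: [0.536, -0.0021, 0.0277]
eef_rot: [0.005, 0.999, 0.031, 0.009]
wrist_force: [3.5, 0.6, 1.9]
grip_width: 0.199
scene [([318.1, 351.0], 0.73, array([0.67432355, 0.00208541, 0.        ]))]
top [([287.3, 148.3], 0.56, array([0.67945444, 0.00375337, 0.        ]))]
```

View pics/v7.png

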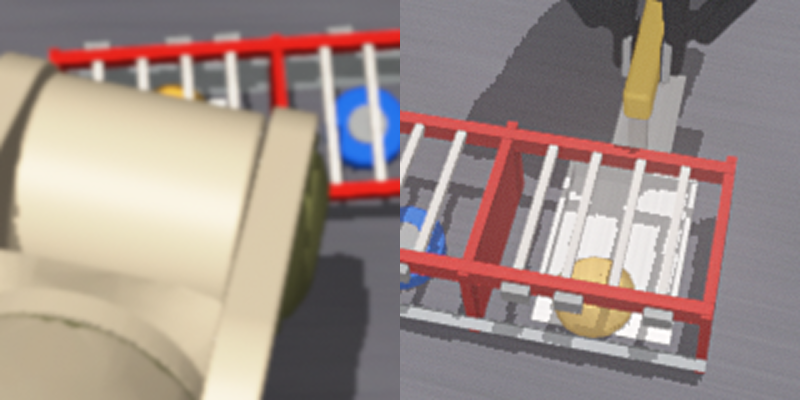

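The cap is on the ramp or floor inside the pan, with its lower rim near the front edge at about (590,338) in the right crop. I push a few millimetres more to the stop.

```bash
python3 -m jog '{"translation":[[4,0,0.1],[4,0,0.1],[0,0,0]],"turn":[0,0,0],"hand":[1,1,1]}'
python3 -m jog '{"translation":[[3,0,0.1],[3,0,0.1],[0,0,0]],"turn":[0,0,0],"hand":[1,1,1]}'
python3 - <<'E'
from tilt import *
np.set_printoptions(precision=4,suppress=True)
g=rot([.005,.999,.03,.0195]);s=bot.state();n=rot(s['eef_rot'])
print(s['wrist_force'],s['ee_pos'],'scoop normal',(n*g.inv()).apply([0,0,1]),'toolx',n.apply([1,0,0]))
s,S=cap('scene')
for c,P in(('scene',S),):
  print(c,[(d['xy'],round(d['conf'],2),onz(P,d['xy'],0.003)) for d in bot.landmark_of('brass_cap',c)])
cv2.imwrite('pics/v8.png',cv2.cvtColor(cv2.resize(s[280:400,260:420],(800,600),interpolation=2),cv2.COLOR_RGB2BGR))
E
```

```text
clock: 14.95
ee_pos: [0.54, -0.0019, 0.0277]
eef_rot: [0.005, 1.0, 0.031, 0.004]
wrist_force: [2.7, 0.7, 2.3]
grip_width: 0.201
clock: 15.25
ee_pos: [0.5392, -0.0019, 0.0276]
eef_rot: [0.005, 0.999, 0.031, -0.005]
wrist_force: [2.1, 0.8, 0.8]
grip_width: 0.199
[2.119  0.7536 0.8225] [ 0.5392 -0.0019  0.0276] scoop normal [0.0491 0.0007 0.9988] toolx [ 0.998   0.0628 -0.0104]
scene [([314.9, 351.0], 0.88, array([ 0.6769, -0.0012,  0.003 ]))]
```

View pics/v8.png

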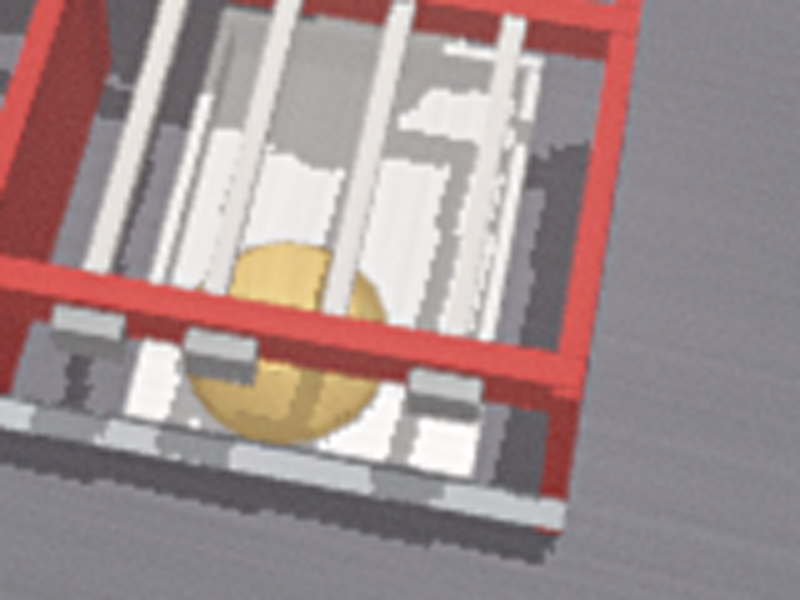

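The scoop is at the stop. The cap sits within the pan near the front edge, with its rim at (280,442) and the pan edge running from (130,415) to (480,475). Now I draw it out gently.

```bash
python3 -m jog '{"translation":[[-1,0,0],[-2,0,0],[-3,0,0],[-4,0,0],[-5,0,0]],"turn":[0,0,0,0,0],"hand":[1,1,1,1,1]}'
python3 - <<'E'
from tilt import *
np.set_printoptions(precision=4,suppress=True)
g=rot([.005,.999,.03,.0195]);s=bot.state();n=rot(s['eef_rot'])
print('toolx',n.apply([1,0,0]))
im,S=cap('scene')
print([(d['xy'],round(d['conf'],2),onz(S,d['xy'],0.003)) for d in bot.landmark_of('brass_cap','scene')])
h=cv2.cvtColor(im,cv2.COLOR_RGB2HSV);m=cv2.inRange(h,(14,70,120),(26,255,255));m[:,:290]=0;m[:,380:]=0;m[:300]=0;m[380:]=0
ys,xs=np.nonzero(m);print('gold px',len(xs),xs.mean(),ys.mean(),ys.max())
E
```

```text
clock: 15.85
ee_pos: [0.5248, -0.003, 0.0276]
eef_rot: [0.005, 0.999, 0.031, -0.003]
wrist_force: [1.9, -0.1, 2.2]
grip_width: 0.197
toolx [ 0.998   0.0626 -0.0067]
[([318.5, 337.9], 0.87, array([ 0.6583, -0.0018,  0.003 ]))]
gold px 593 320.3490725126476 333.531197301855 357
```

The cap follows, so I continue.

```bash
python3 -m jog '{"translation":[[-5,0,0],[-6,0,0],[-7,0,0],[-7,0,0],[-7,0,0]],"turn":[0,0,0,0,0],"hand":[1,1,1,1,1]}'
python3 -m jog '{"translation":[[-7,0,0],[-7,0,0],[-7,0,0],[-7,0,0],[-7,0,0]],"turn":[0,0,0,0,0],"hand":[1,1,1,1,1]}'
python3 -m jog '{"translation":[[-7,0,0],[-7,0,0],[-7,0,0],[-7,0,0],[-7,0,0]],"turn":[0,0,0,0,0],"hand":[1,1,1,1,1]}'
python3 - <<'E'
from tilt import *
np.set_printoptions(precision=4,suppress=True)
im,S=cap('scene');t,T=cap('top')
for c,P in(('scene',S),('top',T)):
  print(c,[(d['xy'],round(d['conf'],2),onz(P,d['xy'],0.003)) for d in bot.landmark_of('brass_cap',c)],[onz(P,d['xy'],0) for d in bot.landmark_of('blue_cap',c)])
cv2.imwrite('pics/v9.png',cv2.cvtColor(np.hstack([cv2.resize(t[100:260,220:380],(400,400),interpolation=2),cv2.resize(im[200:400,220:420],(400,400),interpolation=2)]),cv2.COLOR_RGB2BGR))
E
```

```text
clock: 16.45
ee_pos: [0.4899, -0.0052, 0.0276]
eef_rot: [0.005, 0.999, 0.031, -0.004]
wrist_force: [1.7, -0.2, 0.9]
grip_width: 0.199
clock: 16.95
ee_pos: [0.4512, -0.0074, 0.0278]
eef_rot: [0.005, 0.999, 0.031, -0.004]
wrist_force: [1.8, -0.1, 0.7]
grip_width: 0.2
clock: 17.45
ee_pos: [0.4127, -0.0098, 0.028]
eef_rot: [0.005, 0.999, 0.031, -0.005]
wrist_force: [2.1, -0.8, -0.0]
grip_width: 0.199
scene [([336.6, 269.8], 0.79, array([ 0.5501, -0.006 ,  0.003 ]))] [array([ 0.6724, -0.1241,  0.    ])]
top [([291.4, 226.5], 0.7, array([ 0.547 , -0.0024,  0.003 ]))] [array([ 0.6722, -0.1258,  0.    ])]
```

```bash
python3 -m jog '{"translation":[[0,0,0],[0,0,0],[0,0,0],[0,0,0],[0,0,0]],"turn":[0,0,0,0,0],"hand":[0.5,0.3,0,0,0]}'
python3 -m jog '{"translation":[[0,0,0],[0,0,0],[0,0,0],[0,0,0]],"turn":[0,0,0,0],"hand":[0,0,0,0]}'
python3 -m jog '{"translation":[[0,0,-10],[0,0,-20],[0,0,-30],[0,0,-40],[0,0,-40]],"turn":[0,0,0,0,0],"hand":[0,0,0,0,0]}'
python3 -m jog '{"translation":[[0,0,0],[0,0,0]],"turn":[0,0],"hand":[0,0]}'
python3 - <<'E'
from tilt import *
np.set_printoptions(precision=4,suppress=True)
im,S=cap('scene');t,T=cap('top');w,W=cap('wrist')
for c,P in(('scene',S),('top',T),('wrist',W)):
  for n in('brass_cap','scoop','shelf','blue_cap'): print(c,n,[(round(d['conf'],2),onz(P,d['xy'],0.002)) for d in bot.landmark_of(n,c)])
cv2.imwrite('pics/v10.png',cv2.cvtColor(np.hstack([cv2.resize(w[:,120:520],(400,480)),cv2.resize(im[120:380,200:417],(400,480))]),cv2.COLOR_RGB2BGR))
E
```

```text
clock: 18.25
ee_pos: [0.4133, -0.0096, 0.0274]
eef_rot: [0.005, 0.999, 0.032, -0.006]
wrist_force: [-0.1, -0.3, -0.0]
grip_width: 1.003
clock: 18.65
ee_pos: [0.4134, -0.0096, 0.0274]
eef_rot: [0.005, 0.999, 0.032, -0.006]
wrist_force: [0.2, 0.1, -0.2]
grip_width: 0.998
clock: 19.15
ee_pos: [0.4121, -0.0075, 0.1709]
eef_rot: [0.003, 0.999, 0.032, -0.01]
wrist_force: [1.3, -0.4, -0.0]
grip_width: 1.003
clock: 19.35
ee_pos: [0.4143, -0.008, 0.1766]
eef_rot: [0.005, 0.999, 0.032, -0.005]
wrist_force: [-0.7, -0.5, 0.3]
grip_width: 0.999
scene brass_cap [(0.83, array([ 0.5479, -0.0034,  0.002 ]))]
scene scoop [(0.61, array([ 0.3553, -0.2368,  0.002 ])), (0.6, array([ 0.4127, -0.0074,  0.002 ]))]
scene shelf [(0.56, array([ 0.6535, -0.0703,  0.002 ]))]
scene blue_cap [(0.84, array([ 0.6737, -0.1249,  0.002 ]))]
top brass_cap [(0.86, array([ 0.5483, -0.0051,  0.002 ]))]
top scoop [(0.73, array([ 0.3553, -0.2272,  0.002 ]))]
top shelf [(0.62, array([ 0.6548, -0.0649,  0.002 ]))]
top blue_cap [(0.6, array([ 0.6668, -0.1287,  0.002 ]))]
wrist brass_cap [(0.83, array([ 0.5505, -0.0062,  0.002 ]))]
wrist scoop [(0.95, array([ 0.4162, -0.0087,  0.002 ])), (0.93, array([ 0.3619, -0.2298,  0.002 ]))]
wrist shelf []
wrist blue_cap []
```

View pics/v10.png

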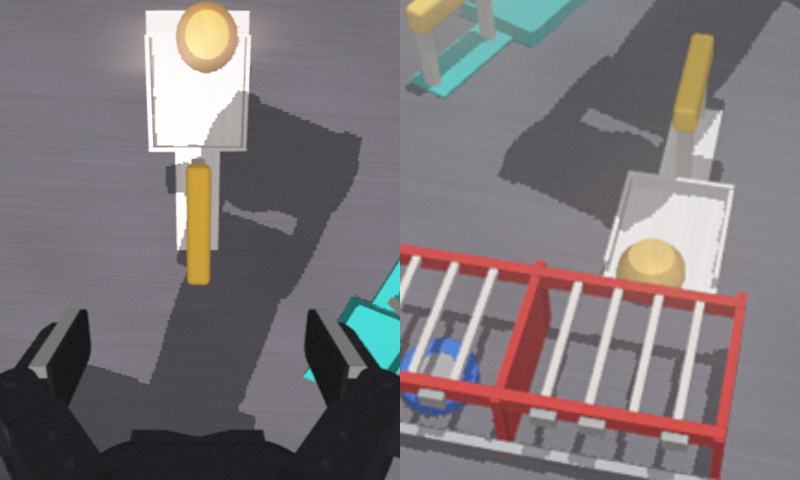

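The cap rests in the pan at scoop x ≈ 0.135 and about 0.105 m in front of the shelf middle. The scoop lies flat on the bench and the gripper is clear, so I hand in.

```bash
python3 -c "
from plant import bot
print(bot.finish_job())"
```

```text
the job is handed in; nothing more can be done
None
```

I took the aluminium scoop by its yellow grip and slid it under the lip of the left bay until the brass cap rode into the pan against the back stop. I then drew it out, set the scoop down and let go. I handed the job in at about 20 s. The hand-in gives no verdict.

**Problem on the way:** the first grasp shut on nothing, because the fingertips sit about 28 mm higher than the reported TCP. I reopened and regripped lower. Later I set the scoop down once and regripped it to take out a 2° pitch.

**Last checks:**

| Check | Measured | Required |
|---|---|---|
| Brass cap along the scoop | x ≈ 0.135 m | 0.055 to 0.15 m |
| Brass cap across the scoop | about 5 mm off centre | within 45 mm |
| Brass cap in front of the shelf | shelf x ≈ -0.105 m | below -0.075 m |
| Blue cap | within 5 mm of its start, which is about the scatter between cameras | within 20 mm |
| Scoop | looks flat on the bench in the pictures, not measured | within 7 degrees |
| Gripper | open and about 15 cm above the grasp height, by the reported TCP | touching nothing |

**Less certain:**
- **Position in the pan:** the cap sits near the pan's front edge, with about 15 mm of margin.
- **Cap height:** I did not measure its height in the pan. I judged "up in the pan under the shelf" from the pictures only.

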